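Set out the souvenir elephants on their stands

ROBOT

A 6-joint arm with a two-finger parallel gripper is mounted at the origin on the work surface. World frame = base frame: x ahead of the robot, y to its left, z up, the work surface at z = 0. Lengths are in m, angles in rad, forces in N, time in s.
With the tool pointing down it reaches from about 0.275 to 0.825 m from the base axis. Payload 4.9 kg.
Tool frame: the origin (TCP) lies between the finger pads; the fingertips stand ctrl.nose_length ahead of it and the grasp point (between the pads) lies 3 mm ahead of it (ctrl.nose_length is the distance from the TCP to the fingertips, in m); z points along the fingers, y is the line along which they close (so a half turn about z gives the same grasp; the last joint's range is limited). The gripper opens to 85 mm and grips with 20 to 120 N. Pads are 22 mm wide; open, the fingers measure 114 mm over their backs; the gripper's body (76 mm by 85 mm) begins 54 mm behind the grasp point. The pads swing forward as they close: fully open they stand 13 mm farther back than shut.
Start: joints at [-1.246, 0.326, -0.193, 1.052, 0, 1.437], TCP at [0.244, -0.493, 0.253] pointing down, gripper open.
Joint ranges: [-2.65, 2.65], [-0.97, 1.79], [-1.3, 1.35], [-1.93, 2.1], [-1.47, 1.37], [-3.14, 3.14]. Speed limits (rad/s): [2.57, 2.57, 3.14, 3.14, 3.14, 3.14].

INTERFACE

Orientations are given as a 3x3 rotation matrix whose columns are the frame's x, y, z axes.
In Python, from bench import ctrl gives the robot as it stands.
- The arm moves only by the tool jog_arm, never from a script. Its argument "plan" is a list of rows, each a list of 7 numbers: the opening, from -1 (shut) to 1 (fully open), so that 0 is half open, then the shift along the tool's x, y, z each as a share of 0.25 m, from -1 to 1, then the turn, a rotation vector about the tool's x, y, z each as a share of 180 degrees, from -1 to 1. A call has 1 to 5 rows; each row is the pose to reach, as a shift and turn from the pose commanded when the call began, along the tool's axes at that moment, turning the shorter way round; what a row does not reach only later rows make up. A row lasts 1/10 s, in which the tool goes at most 50 mm and 8.59 degrees, less where a joint would pass 70% of its speed; a pose out of reach is approached as far as the arm can. A call with a number of a shift or a turn outside -1 to 1 is refused whole. A call with a gripper value outside its range is refused whole. The fingers move at their own pace and stop on an object; "force" is the grip in N (left out, the last holds). Time passes only in rows, so rows that repeat a pose let the fingers close. It gives the time, the measured TCP pose, the force, the opening and the grip force at its end, in the units of the state.
- ctrl.read_state(): the state, without advancing time (a new reading comes with each control period).
- ctrl.get_image(name): name is "scene" or "top"; returns a dict with "frame" (480x640x3 uint8, red, green, blue), "K" (3x3 intrinsics, pixels), "camera_from_world" (4x4, takes a point from world to camera coordinates). Camera axes: x right, y down, z forward; pixel columns grow to the right and rows downward; lengths in m; the calibration is good to about 2 mm. A picture is of the moment at which its call begins. There is no depth.
- ctrl.hand_in(): hands the job in; it is judged then, once.
The state is a dict: "time": time; "qpos": joint angles; "qd": joint speeds; "joint_torque": joint torques, N m; "eef_pos": TCP position; "ee_rot": TCP orientation; "contact_force": force on the tool from outside, world axes, zero at the start; "ft_torque": the same for the moment, N m; "grip_width": finger opening in m; "grip_force": force on a finger pad.
Only numpy, scipy, OpenCV 4.12 (cv2) and the standard library are available. Lean on these libraries where they do the work, as an engineer would, in place of code of your own. Each camera call takes 0.05 s, during which the arm holds its last target. There are 200 camera calls.

TASK

Set out the club's four souvenir elephants for display: stand each one upright on the stand whose top has the colour of its saddle, in the middle of the stand and lined up lengthwise with it, its head towards the brass strip. Leave the little horse figurine among them standing where it is.

Things in the scene. Friction and masses are not known exactly. Their poses are not given: they have to be found in the camera images.
- red_elephant: Loose grey toy elephant with red painted saddle, 90 mm long, 60 tall, 0.12 kg. Origin: at foot level, midway between the feet, below the saddle's middle. x to its head, y to its left, z up. Saddle: flat-sided block 30 mm along x, 42 along y, 28 to 59 mm above the feet; grip it across y, 38 mm up. Ears start at x = 23 mm, reach y = +-28; trunk ends at x = 53, rump at -36.
- yellow_elephant: Loose grey toy elephant with yellow painted saddle, 90 mm long, 60 tall, 0.12 kg. Origin: at foot level, midway between the feet, below the saddle's middle. x to its head, y to its left, z up. Saddle: flat-sided block 30 mm along x, 42 along y, 28 to 59 mm above the feet; grip it across y, 38 mm up. Ears start at x = 23 mm, reach y = +-28; trunk ends at x = 53, rump at -36.
- blue_elephant: Loose grey toy elephant with blue painted saddle, 90 mm long, 60 tall, 0.12 kg. Origin: at foot level, midway between the feet, below the saddle's middle. x to its head, y to its left, z up. Saddle: flat-sided block 30 mm along x, 42 along y, 28 to 59 mm above the feet; grip it across y, 38 mm up. Ears start at x = 23 mm, reach y = +-28; trunk ends at x = 53, rump at -36.
- green_elephant: Loose grey toy elephant with green painted saddle, 90 mm long, 60 tall, 0.12 kg. Origin: at foot level, midway between the feet, below the saddle's middle. x to its head, y to its left, z up. Saddle: flat-sided block 30 mm along x, 42 along y, 28 to 59 mm above the feet; grip it across y, 38 mm up. Ears start at x = 23 mm, reach y = +-28; trunk ends at x = 53, rump at -36.
- red_stand: Fixed dark wooden display stand with a red top and a brass strip across one end; 110 mm long (x), 70 wide (y), flat top 14 mm above the desk. x points to the brass end, z up. Origin: at desk height on the centre line, 30 mm from the stand's middle towards the brass end (the middle is at x = -30 mm, the brass end at x = +25 mm).
- yellow_stand: Fixed dark wooden display stand with a yellow top and a brass strip across one end; 110 mm long (x), 70 wide (y), flat top 14 mm above the desk. x points to the brass end, z up. Origin: at desk height on the centre line, 30 mm from the stand's middle towards the brass end (the middle is at x = -30 mm, the brass end at x = +25 mm).
- blue_stand: Fixed dark wooden display stand with a blue top and a brass strip across one end; 110 mm long (x), 70 wide (y), flat top 14 mm above the desk. x points to the brass end, z up. Origin: at desk height on the centre line, 30 mm from the stand's middle towards the brass end (the middle is at x = -30 mm, the brass end at x = +25 mm).
- green_stand: Fixed dark wooden display stand with a green top and a brass strip across one end; 110 mm long (x), 70 wide (y), flat top 14 mm above the desk. x points to the brass end, z up. Origin: at desk height on the centre line, 30 mm from the stand's middle towards the brass end (the middle is at x = -30 mm, the brass end at x = +25 mm).
- horse: Small brown horse figurine on a black base 62 x 26 mm, 77 mm tall, 0.25 kg, loose, among the elephants and stands. Origin: centre of its underside; x to its head. To be left alone.
Mind the look-alikes: they are no part of the job. Leave any pink or purple look-alike of the red_elephant alone.

How it is judged:
At the end, for the whole second after the job is handed in: Every elephant stands upright (within 0.1 rad) on the top of the stand of its saddle's colour, its feet centred within 12 mm of the stand's middle along and across it, lined up with the stand's length within 0.26 rad, head towards the brass strip, at rest and released (x of red_elephant in the frame of red_stand between -0.042 and -0.018 m and y of red_elephant in the frame of red_stand between -0.012 and 0.012 m and z of red_elephant in the frame of red_stand between 0.01 and 0.018 m and angle between each of red_elephant, yellow_elephant, blue_elephant, green_elephant's own z axis and vertical below 0.1 rad and angle between the x axis of red_elephant and the x axis of red_stand, either way round below 0.26 rad and x of red_stand in the frame of red_elephant above 0 m and linear speed of each of red_elephant, yellow_elephant, blue_elephant, green_elephant below 0.02 m/s and angular speed of each of red_elephant, yellow_elephant, blue_elephant, green_elephant below 0.2 rad/s and x of yellow_elephant in the frame of yellow_stand between -0.042 and -0.018 m and y of yellow_elephant in the frame of yellow_stand between -0.012 and 0.012 m and z of yellow_elephant in the frame of yellow_stand between 0.01 and 0.018 m and angle between the x axis of yellow_elephant and the x axis of yellow_stand, either way round below 0.26 rad and x of yellow_stand in the frame of yellow_elephant above 0 m and x of blue_elephant in the frame of blue_stand between -0.042 and -0.018 m and y of blue_elephant in the frame of blue_stand between -0.012 and 0.012 m and z of blue_elephant in the frame of blue_stand between 0.01 and 0.018 m and angle between the x axis of blue_elephant and the x axis of blue_stand, either way round below 0.26 rad and x of blue_stand in the frame of blue_elephant above 0 m and x of green_elephant in the frame of green_stand between -0.042 and -0.018 m and y of green_elephant in the frame of green_stand between -0.012 and 0.012 m and z of green_elephant in the frame of green_stand between 0.01 and 0.018 m and angle between the x axis of green_elephant and the x axis of green_stand, either way round below 0.26 rad and x of green_stand in the frame of green_elephant above 0 m); the robot touches nothing.
It fails at once if the horse figurine is pushed more than 20 mm or tipped (distance of horse from where it was at the start of the episode above 0.02 m or angle between horse's own z axis and vertical above 0.35 rad).
It also fails if it takes over 112 s, if anything falls off the work surface, if the arm or the gripper's body presses on something with over 40 N, if the wrist force passes 120 N, or if a joint passes its speed limit or range.

## Working session

There is one attempt and no reset: what is moved stays moved. The work goes in short steps, Python scripts to look and compute and a tool call to move; the robot and the scene stay as the last step left them, time stands still between calls to the robot, and variables do not carry over. Pictures are saved under pics/ and viewed, at most 14 in all, crops included, and the job is handed in when it is done.

Besides the shell and the picture viewer there is one more tool, called after "Request:" by a JSON object that holds its "method" and its "body", one argument or row to a line. jog_arm: Moves the arm, as the interface text tells. Shift numbers are shares of 0.25 m and turn numbers shares of 180 degrees, none past 1 either way. Its arguments: {"type":"object","properties":{"plan":{"type":"array","items":{"type":"array","items":{"type":"number","minimum":-1,"maximum":1}}},"force":{"type":"number"}},"required":["plan"]}

```bash
mkdir -p pics; ls
python3 - <<'E'
from bench import ctrl
import cv2,pickle
s=ctrl.read_state();print(s['time'],s['eef_pos'],s['ee_rot'],s['grip_width'],ctrl.nose_length)
for n in('scene','top'):
    d=ctrl.get_image(n);pickle.dump(d,open(n+'.pkl','wb'));cv2.imwrite(f'pics/{n}0.png',d['frame'][:,:,::-1]);print(d['K'],d['camera_from_world'])
E
```

```text
pics
0.0 [ 0.24341289 -0.4925961   0.25248386] [[ 8.96584302e-01  4.42872758e-01 -5.55698670e-04]
 [ 4.42873047e-01 -8.96582825e-01  1.64357032e-03]
 [ 2.29662638e-04 -1.71970331e-03 -9.99998495e-01]] 0.0855944748335929 0.022
[[551.41501177   0.         314.97184098]
 [  0.         551.41501177 237.6955499 ]
 [  0.           0.           1.        ]] [[ 0.73456719  0.67835903 -0.01549394 -0.33600732]
 [ 0.47960251 -0.535224   -0.69535365 -0.18613758]
 [-0.47999216  0.50335305 -0.71850069  1.46136138]
 [ 0.          0.          0.          1.        ]]
[[440.74185805   0.         315.8434779 ]
 [  0.         440.74185805 242.97291744]
 [  0.           0.           1.        ]] [[-0.00235966 -0.99995581  0.0091      0.00191824]
 [-0.9902104   0.00106644 -0.13957875  0.46655944]
 [ 0.13956288 -0.00934027 -0.99016916  0.73970946]
 [ 0.          0.          0.          1.        ]]
```

View pics/scene0.png

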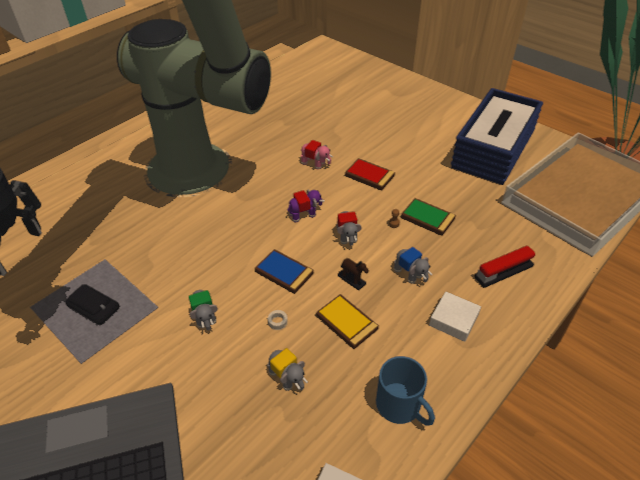

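View pics/top0.png

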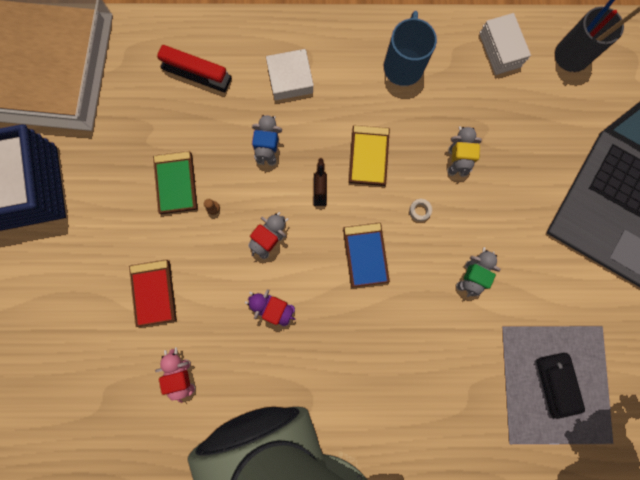

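```bash
cat > h.py <<'E'
import numpy as np,cv2,pickle
from scipy.optimize import minimize
HUE={'red':(0,),'yellow':(24,),'blue':(109,),'green':(66,)}
def proj(d,P):
    T=d['camera_from_world'];q=(P@T[:3,:3].T+T[:3,3])@d['K'].T;return q[:,:2]/q[:,2:]
def unproj(d,uv,z):
    T=d['camera_from_world'];R=T[:3,:3];C=-R.T@T[:3,3]
    r=np.c_[uv,np.ones(len(uv))]@np.linalg.inv(d['K']).T@R;return C+r*((z-C[2])/r[:,2])[:,None]
def mask(d,c):
    h=cv2.cvtColor(d['frame'],cv2.COLOR_RGB2HSV).astype(int)
    w={'red':9,'yellow':4,'blue':12,'green':15}[c]
    dh=np.abs((h[...,0]-HUE[c][0]+90)%180-90)
    return ((dh<=w)&(h[...,1]>(215 if c in('yellow','red') else 130))&(h[...,2]>70)).astype(np.uint8)
def blobs(d,c,amin=150):
    n,l,s,ce=cv2.connectedComponentsWithStats(cv2.morphologyEx(mask(d,c),cv2.MORPH_OPEN,np.ones((3,3))))
    return [(s[i,4],ce[i].round(),(l==i).astype(np.uint8)) for i in range(1,n) if s[i,4]>amin]
def fit(d,m,box,p0):
    """box: x0,x1,y0,y1,z0,z1 local; returns x,y,yaw by silhouette IoU"""
    S=4;c=cv2.findContours(m,0,1)[0];y,x=np.nonzero(m);o=np.array([x.min()-15,y.min()-15]);sz=((np.ptp(y)+30)*S,(np.ptp(x)+30)*S)
    M=np.zeros(sz,np.uint8);hull=cv2.convexHull(np.vstack([np.c_[x+a,y+b] for a in(-.5,.5) for b in(-.5,.5)]).astype(np.float32))
    cv2.fillConvexPoly(M,np.int32((hull-o)*S*16),1,shift=4)
    P=np.array([[a,b,e] for a in box[:2] for b in box[2:4] for e in box[4:]])
    def f(p):
        cc,ss=np.cos(p[2]),np.sin(p[2]);W=P@np.array([[cc,ss,0],[-ss,cc,0],[0,0,1]])+[p[0],p[1],0]
        N=np.zeros(sz,np.uint8);cv2.fillConvexPoly(N,np.int32((cv2.convexHull(proj(d,W).astype(np.float32))-o)*S*16),1,shift=4)
        return 1-(M&N).sum()/(M|N).sum()
    b=None
    for _ in range(3):
        r=minimize(f,p0,method='Nelder-Mead',options=dict(initial_simplex=np.array(p0)+np.vstack([np.zeros(3),np.diag([.008,.008,.2])])));p0=r.x
    return r.x,1-r.fun
E
python3 - <<'E'
from h import *
d=pickle.load(open('top.pkl','rb'))
for c in HUE:
    for a,ce,m in blobs(d,c):
        y,x=np.nonzero(m);r=cv2.minAreaRect(np.c_[x,y].astype(np.float32))
        print(c,a,ce,np.round(cv2.boxPoints(r)).tolist(), 'rect mm',end=' ')
        w=unproj(d,cv2.boxPoints(r),.014);print((np.linalg.norm(np.diff(w,axis=0),axis=1)*1e3).round(1),w.mean(0).round(4))
E
```

```text
blue 367 [265. 139.] [[252.0, 146.0], [254.0, 130.0], [277.0, 132.0], [275.0, 149.0]] rect mm [31.7 43.  31.7] [0.664  0.0955 0.014 ]
blue 1523 [367. 258.] [[348.0, 236.0], [379.0, 232.0], [386.0, 280.0], [354.0, 284.0]] rect mm [57.3 87.4 56.4] [ 0.442 -0.09   0.014]
green 1401 [174. 185.] [[157.0, 164.0], [187.0, 161.0], [192.0, 207.0], [161.0, 209.0]] rect mm [56.3 86.9 55.5] [0.5764 0.259  0.014 ]
green 380 [481. 276.] [[466.0, 278.0], [473.0, 263.0], [495.0, 274.0], [488.0, 289.0]] rect mm [29.4 43.1 29.3] [ 0.4096 -0.293   0.014 ]
```

Run:
```python
from h import *
d=pickle.load(open('top.pkl','rb'));f=d['frame'];h=cv2.cvtColor(f,cv2.COLOR_RGB2HSV)
for n,(u,v) in dict(reds=(153,300),rede=(264,237),yels=(369,160),yele=(465,151),purp=(275,311),pink=(174,380)).items(): print(n,h[v,u])
for t in range(-40,41,1):
    u=round(366+t*.125);v=round(256+t*.99);print(t,v,f[v,u],end='|')
print()
for t in range(-26,27): print(t,f[round(258-t*.125),366+t],end='|')
im=cv2.resize(f[100:310,120:500],None,fx=2.1,fy=2.1,interpolation=cv2.INTER_CUBIC);cv2.imwrite('pics/c1.png',im[:,:,::-1])
```

```text
reds [  1 214 174]
rede [  1 207 179]
yels [ 24 195 209]
yele [ 23 201 208]
purp [  1 209 178]
pink [  1 211 174]
-40 216 [193 153 104]|-39 217 [188 148 101]|-38 218 [188 148 101]|-37 219 [189 150 102]|-36 220 [191 151 103]|-35 221 [193 153 104]|-34 222 [193 154 105]|-33 223 [192 152 103]|-32 224 [173 134  89]|-31 225 [181 146  92]|-30 226 [203 171 108]|-29 227 [209 177 113]|-28 228 [210 178 114]|-27 229 [209 178 113]|-26 230 [208 176 112]|-25 231 [192 160 100]|-24 232 [147 113  69]|-23 233 [99 65 56]|-22 234 [ 73  72 116]|-21 235 [ 45  81 143]|-20 236 [ 41  83 146]|-19 237 [ 42  84 146]|-18 238 [ 41  83 145]|-17 239 [ 44  85 147]|-16 240 [ 43  84 146]|-15 241 [ 41  83 145]|-14 242 [ 40  82 144]|-13 243 [ 42  83 144]|-12 244 [ 43  84 146]|-11 245 [ 42  84 146]|-10 246 [ 40  83 145]|-9 247 [ 42  85 146]|-8 248 [ 42  84 146]|-7 249 [ 42  84 146]|-6 250 [ 42  83 146]|-5 251 [ 41  84 146]|-4 252 [ 41  83 146]|-3 253 [ 41  83 146]|-2 254 [ 40  83 146]|-1 255 [ 42  84 146]|0 256 [ 41  84 146]|1 257 [ 42  84 146]|2 258 [ 40  82 145]|3 259 [ 42  84 146]|4 260 [ 40  82 145]|5 261 [ 43  84 146
[... 918 characters left out ...]
[ 61  76 125]|-14 [ 42  82 144]|-13 [ 39  82 145]|-12 [ 41  83 146]|-11 [ 45  85 147]|-10 [ 41  84 146]|-9 [ 40  83 145]|-8 [ 42  84 146]|-7 [ 41  84 146]|-6 [ 40  82 145]|-5 [ 40  83 145]|-4 [ 39  82 145]|-3 [ 41  83 146]|-2 [ 41  83 145]|-1 [ 42  84 146]|0 [ 40  82 145]|1 [ 40  83 145]|2 [ 41  83 146]|3 [ 42  83 146]|4 [ 42  84 146]|5 [ 44  85 147]|6 [ 39  82 145]|7 [ 39  82 145]|8 [ 41  84 145]|9 [ 41  83 146]|10 [ 41  83 146]|11 [ 43  84 145]|12 [ 41  84 146]|13 [ 38  83 145]|14 [ 37  83 145]|15 [ 40  83 145]|16 [ 48  78 135]|17 [73 63 92]|18 [86 51 45]|19 [102  66  40]|20 [166 126  83]|21 [188 147 101]|22 [191 150 102]|23 [190 150 101]|24 [191 150 103]|25 [190 149 102]|26 [189 149 101]|
```

View pics/c1.png

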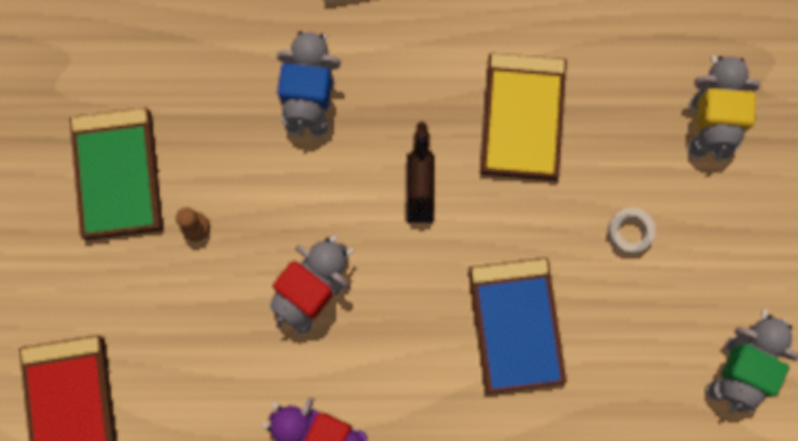

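```bash
sed -i "s/(215 if c in('yellow','red') else 130)/(185 if c in('yellow','red') else 130)/" h.py
cat >> h.py <<'E'
EB=(-.015,.015,-.021,.021,.035,.059); SB=(-.049,.040,-.029,.029,.0139,.014)
def measure(d,c):
    out=[]
    for a,ce,m in blobs(d,c):
        if not(130<ce[0]<520 and 110<ce[1]<420): continue
        st=a>900;z=.014 if st else .05
        p0=unproj(d,ce[None],z)[0];y0=-.6 if(not st and c in('red','green')) else 0
        p,q=fit(d,m,SB if st else EB,[p0[0],p0[1],y0]);out.append((c,'stand' if st else 'eleph',a,ce,p.round(4),np.degrees(p[2]).round(1),round(q,3)))
    return out
E
python3 - <<'E'
from h import *
d=pickle.load(open('top.pkl','rb'))
for c in HUE:
    for r in measure(d,c): print(*r)
E
```

```text
red eleph 396 [264. 237.] [ 0.4736  0.0903 -0.7049] -40.4 0.916
red stand 1764 [152. 297.] [0.3783 0.2908 0.1434] 8.2 0.916
red eleph 426 [274. 310.] [ 0.3508  0.0717 -2.0019] -114.7 0.952
red eleph 502 [174. 382.] [0.2348 0.2338 0.2842] 16.3 0.898
yellow stand 1509 [369. 158.] [ 0.6323 -0.098  -0.0934] -5.4 0.929
yellow eleph 411 [466. 151.] [ 0.6266 -0.2648 -0.0029] -0.2 0.805
blue eleph 367 [265. 139.] [0.65   0.0908 0.0018] 0.1 0.772
blue stand 1523 [367. 258.] [ 0.4466 -0.0895  0.119 ] 6.8 0.979
green stand 1401 [174. 185.] [0.5811 0.2596 0.1266] 7.3 0.968
green eleph 380 [481. 276.] [ 0.4068 -0.2815 -0.2799] -16.0 0.72
```

```bash
python3 - <<'E'
s=open('h.py').read()
s=s.replace(".035,.059)",".058,.059)").replace("z=.014 if st else .05\n","z=.014 if st else .059\n")
s=s.replace("p,q=fit(d,m,SB if st else EB,[p0[0],p0[1],y0])","p,q=max((fit(d,m,SB if st else EB,[p0[0],p0[1],y0+k]) for k in(-.3,0,.3)),key=lambda t:t[1])")
open('h.py','w').write(s)
E
python3 - <<'E'
from h import *
d=pickle.load(open('top.pkl','rb'))
for c in HUE:
    for r in measure(d,c): print(*r)
E
```

```text
red eleph 396 [264. 237.] [ 0.4723  0.089  -0.6558] -37.6 0.925
red stand 1764 [152. 297.] [0.3783 0.2903 0.143 ] 8.2 0.916
red eleph 426 [274. 310.] [ 0.3508  0.0711 -2.0141] -115.4 0.941
red eleph 502 [174. 382.] [0.2359 0.2315 0.2304] 13.2 0.889
yellow stand 1509 [369. 158.] [ 0.633  -0.0978 -0.0844] -4.8 0.929
yellow eleph 411 [466. 151.] [ 0.6243 -0.2625 -0.0425] -2.4 0.872
blue eleph 367 [265. 139.] [ 0.6469  0.0905 -0.1284] -7.4 0.928
blue stand 1523 [367. 258.] [ 0.4466 -0.0895  0.119 ] 6.8 0.979
green stand 1401 [174. 185.] [0.5809 0.2595 0.1269] 7.3 0.968
green eleph 380 [481. 276.] [ 0.4067 -0.2759 -0.4683] -26.8 0.922
```

```bash
cat > g.py <<'E'
import numpy as np,sys,json
from bench import ctrl
def seq(wps,start=None):
    s=ctrl.read_state();R=s['ee_rot']
    p=s['eef_pos'];y=np.arctan2(R[1,0],R[0,0])
    print('t',round(s['time'],2),'pos',p.round(4),'yaw',np.degrees(y).round(1),'tilt',R[2,:2].round(4),'w',round(s['grip_width'],4),'gf',s['grip_force'],'q',s['qpos'].round(2) if hasattr(s['qpos'],'round') else s['qpos'])
    first=True
    for w in wps:
        t=np.array(w[:3]);yt=np.radians(w[3]);M=R if first else np.array([[np.cos(y),np.sin(y),0],[np.sin(y),-np.cos(y),0],[0,0,-1.]])
        d=M.T@(t-p);da=(yt-y+np.pi)%(2*np.pi)-np.pi
        print(w,'->',(d/.25).round(3),'turn z',round(-da/np.pi,3),'rows',max(np.linalg.norm(d)/.05,abs(np.degrees(da))/8.59).round(1))
        p,y,first=t,yt,False
if __name__=='__main__': seq(json.loads(sys.argv[1]))
E
python3 g.py '[[0.407,-0.276,0.16,153.2],[0.407,-0.276,0.041,153.2]]'
```

```text
t 0.1 pos [ 0.2434 -0.4926  0.2526] yaw 26.3 tilt [ 0.0002 -0.0016] w 0.0853 gf 0.0 q [-1.25  0.33 -0.19  1.05 -0.    1.44]
[0.407, -0.276, 0.16, 153.2] -> [ 0.97  -0.487  0.371] turn z -0.705 rows 14.8
[0.407, -0.276, 0.041, 153.2] -> [0.    0.    0.476] turn z -0.0 rows 2.4
```

Request:
{"method": "jog_arm", "body": {
  "plan": [
    [0.6, 0.97, -0.487, 0.2, 0, 0, -0.705],
    [0.6, 0.97, -0.487, 0.371, 0, 0, -0.705],
    [0.6, 0.97, -0.487, 0.371, 0, 0, -0.705],
    [0.6, 0.97, -0.487, 0.371, 0, 0, -0.705],
    [0.6, 0.97, -0.487, 0.371, 0, 0, -0.705]
  ],
  "force": 30
}}

```text
time: 0.6
eef_pos: [0.3866, -0.3028, 0.1729]
ee_rot: [[0.349, 0.937, -0.0], [0.937, -0.349, 0.0], [0.0, -0.0, -1.0]]
contact_force: [0.7, -0.7, -0.2]
grip_width: 0.0684
grip_force: 0.0
```

```bash
python3 g.py '[[0.407,-0.276,0.16,153.2],[0.407,-0.276,0.041,153.2]]'
```

```text
t 0.6 pos [ 0.3866 -0.3028  0.1729] yaw 69.6 tilt [ 0.0001 -0.0001] w 0.0684 gf 0.0 q [-0.81  0.29 -0.46  0.81  0.    1.11]
[0.407, -0.276, 0.16, 153.2] -> [0.129 0.039 0.052] turn z -0.465 rows 9.7
[0.407, -0.276, 0.041, 153.2] -> [0.    0.    0.476] turn z -0.0 rows 2.4
```

Request:
{"method": "jog_arm", "body": {
  "plan": [
    [0.6, 0, 0, 0, 0, 0, -0.465],
    [0.6, 0, 0, 0, 0, 0, -0.465],
    [0.6, 0, 0, 0, 0, 0, -0.465],
    [0.6, 0, 0, 0, 0, 0, -0.465],
    [0.6, 0, 0, 0, 0, 0, -0.465]
  ]
}}

```text
time: 1.1
eef_pos: [0.3858, -0.3042, 0.1734]
ee_rot: [[-0.384, 0.923, -0.001], [0.923, 0.384, 0.001], [0.001, -0.0, -1.0]]
contact_force: [-0.6, -0.7, 0.4]
grip_width: 0.0685
grip_force: 0.0
```

Request:
{"method": "jog_arm", "body": {
  "plan": [
    [0.6, 0, 0, 0, 0, 0, -0.226],
    [0.6, 0, 0, 0, 0, 0, -0.226],
    [0.6, 0, 0, 0, 0, 0, -0.226],
    [0.6, 0, 0, 0, 0, 0, -0.226],
    [0.6, 0, 0, 0, 0, 0, -0.226]
  ]
}}

```text
time: 1.6
eef_pos: [0.3858, -0.3043, 0.1734]
ee_rot: [[-0.893, 0.451, -0.001], [0.451, 0.893, 0.001], [0.001, 0.0, -1.0]]
contact_force: [0.1, -0.3, -0.4]
grip_width: 0.0681
grip_force: 0.0
```

```bash
python3 g.py '[[0.407,-0.276,0.11,153.2],[0.407,-0.276,0.041,153.2]]'
python3 - <<'E'
from h import *
from bench import ctrl
d=ctrl.get_image('scene');pickle.dump(d,open('scene1.pkl','wb'));cv2.imwrite('pics/s1.png',cv2.resize(d['frame'][180:400,130:430],None,fx=2.5,fy=2.5)[:,:,::-1])
E
```

```text
t 1.6 pos [ 0.3858 -0.3043  0.1734] yaw 153.2 tilt [0.0007 0.0003] w 0.0681 gf 0.0 q [-0.82  0.29 -0.46  0.82 -0.   -0.35]
[0.407, -0.276, 0.11, 153.2] -> [-0.025  0.139  0.254] turn z 0.0 rows 1.5
[0.407, -0.276, 0.041, 153.2] -> [0.    0.    0.276] turn z -0.0 rows 1.4
```

View pics/s1.png

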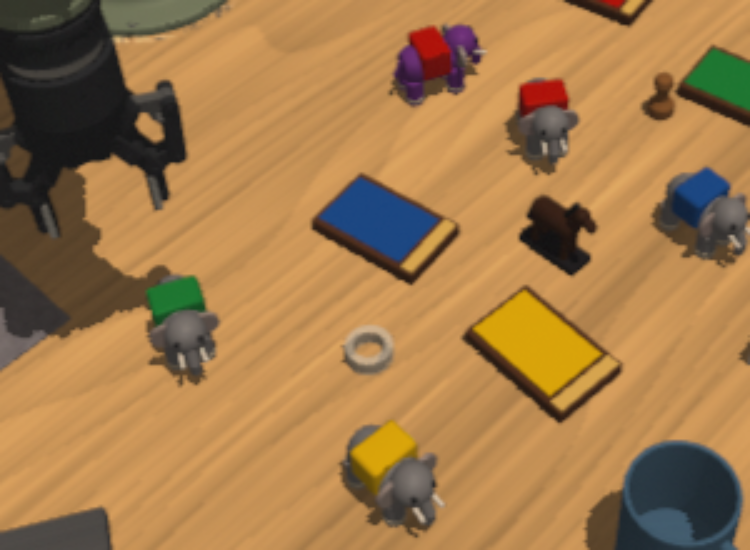

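Request:
{"method": "jog_arm", "body": {
  "plan": [
    [0.6, -0.025, 0.139, 0.2, 0, 0, 0],
    [0.6, -0.025, 0.139, 0.254, 0, 0, 0],
    [0.6, -0.025, 0.139, 0.35, 0, 0, 0],
    [0.6, -0.025, 0.139, 0.45, 0, 0, 0],
    [0.6, -0.025, 0.139, 0.53, 0, 0, 0]
  ]
}}

```text
time: 2.15
eef_pos: [0.407, -0.2758, 0.0397]
ee_rot: [[-0.89, 0.457, -0.001], [0.457, 0.89, 0.001], [0.001, 0.0, -1.0]]
contact_force: [1.0, -0.6, 0.5]
grip_width: 0.0684
grip_force: 0.0
```

Request:
{"method": "jog_arm", "body": {
  "plan": [
    [0.6, 0, 0, 0, 0, 0, 0],
    [-0.2, 0, 0, 0, 0, 0, 0],
    [-0.2, 0, 0, 0, 0, 0, 0],
    [-0.2, 0, 0, 0, 0, 0, 0],
    [-0.2, 0, 0, 0, 0, 0, 0]
  ],
  "force": 30
}}

```text
time: 2.65
eef_pos: [0.408, -0.277, 0.0422]
ee_rot: [[-0.89, 0.456, 0.002], [0.456, 0.89, -0.001], [-0.002, -0.001, -1.0]]
contact_force: [-0.9, 1.2, 3.3]
grip_width: 0.042
grip_force: 31.0
```

```bash
python3 g.py '[[0.407,-0.276,0.18,153.2],[0.407,-0.276,0.18,187.3],[0.49,-0.05,0.18,187.3],[0.581,0.17,0.18,187.3],[0.581,0.2595,0.09,187.3],[0.581,0.2595,0.056,187.3]]'
```

```text
t 2.65 pos [ 0.408  -0.277   0.0422] yaw 152.9 tilt [-0.002  -0.0005] w 0.042 gf 31.045995354652405 q [-0.75  0.48 -0.6   0.49  0.   -0.27]
[0.407, -0.276, 0.18, 153.2] -> [ 0.004  0.001 -0.551] turn z -0.002 rows 2.8
[0.407, -0.276, 0.18, 187.3] -> [0. 0. 0.] turn z -0.189 rows 4.0
[0.49, -0.05, 0.18, 187.3] -> [-0.444  0.854  0.   ] turn z -0.0 rows 4.8
[0.581, 0.17, 0.18, 187.3] -> [-0.473  0.827  0.   ] turn z -0.0 rows 4.8
[0.581, 0.2595, 0.09, 187.3] -> [-0.045  0.355  0.36 ] turn z -0.0 rows 2.5
[0.581, 0.2595, 0.056, 187.3] -> [0.    0.    0.136] turn z -0.0 rows 0.7
```

Request:
{"method": "jog_arm", "body": {
  "plan": [
    [-0.2, 0, 0, -0.15, 0, 0, 0],
    [-0.2, 0, 0, -0.35, 0, 0, -0.04],
    [-0.2, 0, 0, -0.551, 0, 0, -0.087],
    [-0.2, 0, 0, -0.551, 0, 0, -0.134],
    [-0.2, 0, 0, -0.551, 0, 0, -0.189]
  ]
}}

```text
time: 3.15
eef_pos: [0.4084, -0.2773, 0.1815]
ee_rot: [[-0.995, -0.104, 0.004], [-0.104, 0.995, -0.003], [-0.003, -0.004, -1.0]]
contact_force: [0.5, 0.2, -2.5]
grip_width: 0.0416
grip_force: 31.4
```

Request:
{"method": "jog_arm", "body": {
  "plan": [
    [-0.2, 0, 0, 0, 0, 0, 0],
    [-0.2, -0.11, 0.21, 0, 0, 0, 0],
    [-0.2, -0.2, 0.38, 0, 0, 0, 0],
    [-0.2, -0.29, 0.55, 0, 0, 0, 0],
    [-0.2, -0.36, 0.7, 0, 0, 0, 0]
  ]
}}

```text
time: 3.65
eef_pos: [0.4801, -0.0916, 0.1788]
ee_rot: [[-0.996, -0.094, -0.0], [-0.094, 0.996, 0.0], [0.0, 0.0, -1.0]]
contact_force: [0.8, -0.9, -1.6]
grip_width: 0.0417
grip_force: 31.4
```

```bash
python3 g.py '[[0.581,0.14,0.18,187.3],[0.581,0.2595,0.09,187.3],[0.581,0.2595,0.056,187.3]]'
```

```text
t 3.65 pos [ 0.4801 -0.0916  0.1788] yaw -174.6 tilt [0.0001 0.0003] w 0.0417 gf 31.4310622215271 q [-0.34  0.28 -0.46  0.83  0.   -0.43]
[0.581, 0.14, 0.18, 187.3] -> [-0.489  0.884 -0.005] turn z -0.011 rows 5.1
[0.581, 0.2595, 0.09, 187.3] -> [-0.061  0.474  0.36 ] turn z -0.0 rows 3.0
[0.581, 0.2595, 0.056, 187.3] -> [0.    0.    0.136] turn z -0.0 rows 0.7
```

Request:
{"method": "jog_arm", "body": {
  "plan": [
    [-0.2, -0.09, 0.17, 0, 0, 0, 0],
    [-0.2, -0.19, 0.36, 0, 0, 0, 0],
    [-0.2, -0.3, 0.55, 0, 0, 0, 0],
    [-0.2, -0.41, 0.74, 0, 0, 0, -0.011],
    [-0.2, -0.489, 0.884, 0, 0, 0, -0.011]
  ]
}}

```text
time: 4.15
eef_pos: [0.5782, 0.1364, 0.1786]
ee_rot: [[-0.992, -0.129, -0.001], [-0.129, 0.992, -0.0], [0.001, -0.0, -1.0]]
contact_force: [0.8, -0.6, -1.3]
grip_width: 0.0417
grip_force: 31.4
```

Request:
{"method": "jog_arm", "body": {
  "plan": [
    [-0.2, -0.03, 0.2, 0, 0, 0, 0],
    [-0.2, -0.061, 0.4, 0.1, 0, 0, 0],
    [-0.2, -0.061, 0.474, 0.24, 0, 0, 0],
    [-0.2, -0.061, 0.474, 0.36, 0, 0, 0],
    [-0.2, -0.061, 0.474, 0.36, 0, 0, 0]
  ]
}}

```text
time: 4.65
eef_pos: [0.573, 0.2536, 0.0838]
ee_rot: [[-0.991, -0.131, -0.01], [-0.131, 0.991, -0.003], [0.01, -0.002, -1.0]]
contact_force: [0.0, -0.3, -1.7]
grip_width: 0.0416
grip_force: 31.4
```

```bash
python3 g.py '[[0.581,0.2595,0.057,187.3]]'
python3 - <<'E'
from h import *
from bench import ctrl
d=ctrl.get_image('scene');pickle.dump(d,open('scene1.pkl','wb'));cv2.imwrite('pics/s2.png',cv2.resize(d['frame'][130:290,300:500],None,fx=3,fy=3)[:,:,::-1])
E
```

```text
t 4.65 pos [0.573  0.2536 0.0838] yaw -172.5 tilt [ 0.0099 -0.0018] w 0.0416 gf 31.423457264900208 q [ 0.3   0.62 -0.18  0.78 -0.    0.17]
[0.581, 0.2595, 0.057, 187.3] -> [-0.036  0.019  0.107] turn z 0.001 rows 0.6
```

View pics/s2.png

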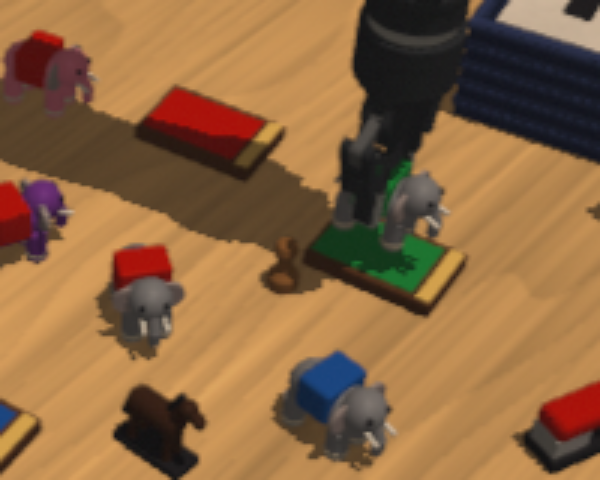

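Request:
{"method": "jog_arm", "body": {
  "plan": [
    [-0.2, 0, 0, 0, 0, 0, 0],
    [-0.2, 0, 0, 0, 0, 0, 0]
  ]
}}

```text
time: 4.9
eef_pos: [0.5791, 0.2535, 0.0911]
ee_rot: [[-0.991, -0.13, 0.003], [-0.13, 0.991, 0.001], [-0.003, 0.001, -1.0]]
contact_force: [0.1, 0.1, -1.7]
grip_width: 0.0419
grip_force: 31.4
```

```bash
python3 g.py '[[0.581,0.2595,0.058,187.3],[0.581,0.2595,0.16,187.3]]'
```

```text
t 4.9 pos [0.5791 0.2535 0.0911] yaw -172.5 tilt [-0.0034  0.0006] w 0.0419 gf 31.42063021659851 q [ 0.3   0.61 -0.17  0.78 -0.    0.17]
[0.581, 0.2595, 0.058, 187.3] -> [-0.01   0.023  0.133] turn z 0.001 rows 0.7
[0.581, 0.2595, 0.16, 187.3] -> [ 0.     0.    -0.408] turn z -0.0 rows 2.0
```

Request:
{"method": "jog_arm", "body": {
  "plan": [
    [-0.2, -0.01, 0.023, 0.05, 0, 0, 0],
    [-0.2, -0.01, 0.023, 0.1, 0, 0, 0],
    [-0.2, -0.01, 0.023, 0.12, 0, 0, 0],
    [-0.2, -0.01, 0.023, 0.133, 0, 0, 0],
    [-0.2, -0.01, 0.023, 0.138, 0, 0, 0]
  ]
}}

```text
time: 5.4
eef_pos: [0.5781, 0.2594, 0.0562]
ee_rot: [[-0.991, -0.132, -0.002], [-0.132, 0.991, -0.001], [0.002, -0.001, -1.0]]
contact_force: [-10.8, -3.1, 24.4]
grip_width: 0.0414
grip_force: 34.4
```

Request:
{"method": "jog_arm", "body": {
  "plan": [
    [-0.2, 0, 0, 0, 0, 0, 0],
    [-0.2, 0, 0, 0, 0, 0, 0]
  ]
}}

```text
time: 5.6
eef_pos: [0.5781, 0.2594, 0.0563]
ee_rot: [[-0.991, -0.132, -0.001], [-0.132, 0.991, -0.001], [0.001, -0.001, -1.0]]
contact_force: [-7.8, -3.0, 15.6]
grip_width: 0.0417
grip_force: 33.5
```

Seated (contact). Release and rise.

Request:
{"method": "jog_arm", "body": {
  "plan": [
    [0.1, 0, 0, 0, 0, 0, 0],
    [0.5, 0, 0, 0, 0, 0, 0],
    [0.5, 0, 0, 0, 0, 0, 0],
    [0.5, 0, 0, -0.1, 0, 0, 0],
    [0.5, 0, 0, -0.3, 0, 0, 0]
  ]
}}

```text
time: 6.1
eef_pos: [0.5759, 0.2587, 0.1256]
ee_rot: [[-0.991, -0.132, -0.009], [-0.132, 0.991, -0.003], [0.009, -0.002, -1.0]]
contact_force: [0.9, -0.3, 0.2]
grip_width: 0.064
grip_force: 0.0
```

```bash
python3 g.py '[[0.581,0.2595,0.17,187.3],[0.6469,0.0905,0.15,172.6],[0.6469,0.0905,0.042,172.6]]'
```

```text
t 6.1 pos [0.5759 0.2587 0.1256] yaw -172.4 tilt [ 0.0093 -0.0016] w 0.064 gf 0.0 q [ 0.31  0.58 -0.13  0.87  0.    0.17]
[0.581, 0.2595, 0.17, 187.3] -> [-0.019  0.    -0.178] turn z 0.002 rows 0.9
[0.6469, 0.0905, 0.15, 172.6] -> [-0.176 -0.704  0.08 ] turn z 0.082 rows 3.6
[0.6469, 0.0905, 0.042, 172.6] -> [0.    0.    0.432] turn z -0.0 rows 2.2
```

Request:
{"method": "jog_arm", "body": {
  "plan": [
    [0.6, 0, 0, -0.178, 0, 0, 0],
    [0.6, -0.08, -0.2, -0.178, 0, 0, 0.03],
    [0.6, -0.13, -0.4, -0.15, 0, 0, 0.06],
    [0.6, -0.17, -0.55, -0.12, 0, 0, 0.082],
    [0.6, -0.195, -0.704, -0.098, 0, 0, 0.084]
  ]
}}

```text
time: 6.6
eef_pos: [0.6516, 0.0897, 0.1532]
ee_rot: [[-0.991, 0.133, 0.0], [0.133, 0.991, -0.0], [-0.0, -0.0, -1.0]]
contact_force: [0.2, -0.1, -0.2]
grip_width: 0.0683
grip_force: 0.0
```

Request:
{"method": "jog_arm", "body": {
  "plan": [
    [0.6, 0, 0, 0, 0, 0, 0],
    [0.6, 0, 0, 0, 0, 0, 0]
  ]
}}

```text
time: 6.8
eef_pos: [0.6507, 0.0909, 0.1532]
ee_rot: [[-0.991, 0.133, -0.001], [0.133, 0.991, 0.0], [0.001, 0.0, -1.0]]
contact_force: [-0.5, -0.1, 0.1]
grip_width: 0.0685
grip_force: 0.0
```

```bash
python3 g.py '[[0.6469,0.0905,0.041,172.6]]'
python3 - <<'E'
from h import *
from bench import ctrl
d=ctrl.get_image('top');pickle.dump(d,open('top1.pkl','wb'));cv2.imwrite('pics/t2.png',cv2.resize(d['frame'][80:340,100:400],None,fx=2.3,fy=2.3)[:,:,::-1])
for r in measure(d,'green'):print(*r)
E
```

```text
t 6.8 pos [0.6507 0.0909 0.1532] yaw 172.4 tilt [0.0013 0.0003] w 0.0685 gf 0.0 q [ 0.03  0.6  -0.02  0.95  0.    0.16]
[0.6469, 0.0905, 0.041, 172.6] -> [ 0.014 -0.004  0.449] turn z -0.001 rows 2.2
```

View pics/t2.png

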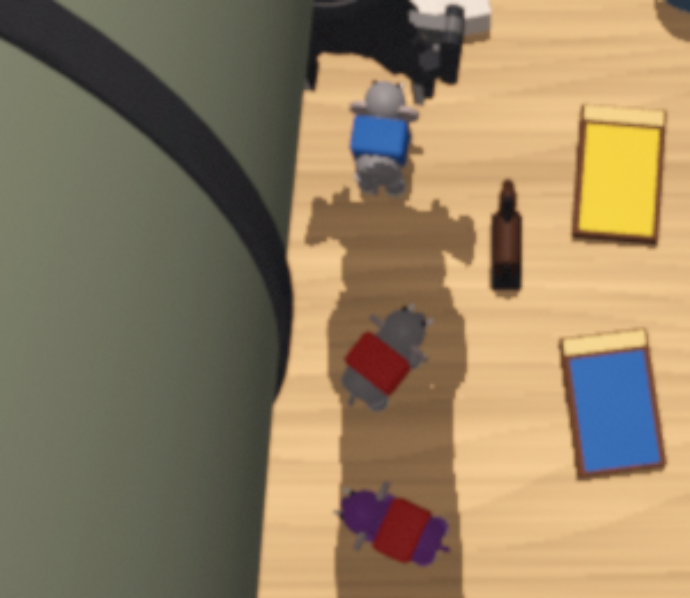

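Request:
{"method": "jog_arm", "body": {
  "plan": [
    [0.6, 0.014, -0.004, 0.15, 0, 0, 0],
    [0.6, 0.014, -0.004, 0.27, 0, 0, 0],
    [0.6, 0.014, -0.004, 0.37, 0, 0, 0],
    [0.6, 0.014, -0.004, 0.449, 0, 0, 0],
    [0.6, 0.014, -0.004, 0.449, 0, 0, 0]
  ]
}}

```text
time: 7.35
eef_pos: [0.6443, 0.0931, 0.0388]
ee_rot: [[-0.992, 0.128, -0.006], [0.128, 0.992, 0.0], [0.006, -0.001, -1.0]]
contact_force: [-0.5, -0.5, -0.2]
grip_width: 0.0685
grip_force: 0.0
```

Request:
{"method": "jog_arm", "body": {
  "plan": [
    [-0.2, 0, 0, 0, 0, 0, 0],
    [-0.2, 0, 0, 0, 0, 0, 0],
    [-0.2, 0, 0, 0, 0, 0, 0],
    [-0.2, 0, 0, 0, 0, 0, 0],
    [-0.2, 0, 0, -0.1, 0, 0, 0]
  ]
}}

```text
time: 7.85
eef_pos: [0.6447, 0.0912, 0.0644]
ee_rot: [[-0.991, 0.131, -0.006], [0.131, 0.991, -0.0], [0.005, -0.001, -1.0]]
contact_force: [-0.7, -0.0, -0.8]
grip_width: 0.0418
grip_force: 30.8
```

```bash
python3 g.py '[[0.6469,0.0905,0.18,172.6],[0.54,0.0,0.18,186.8],[0.4466,-0.0895,0.18,186.8],[0.4466,-0.0895,0.09,186.8],[0.4466,-0.0895,0.056,186.8]]'
```

```text
t 7.85 pos [0.6447 0.0912 0.0644] yaw 172.5 tilt [ 0.0055 -0.0009] w 0.0418 gf 30.793173909187317 q [ 0.03  0.68 -0.13  0.77 -0.    0.16]
[0.6469, 0.0905, 0.18, 172.6] -> [-0.007 -0.002 -0.462] turn z -0.001 rows 2.3
[0.54, 0.0, 0.18, 186.8] -> [ 0.377 -0.414  0.   ] turn z -0.079 rows 2.8
[0.4466, -0.0895, 0.18, 186.8] -> [ 0.413 -0.311  0.   ] turn z -0.0 rows 2.6
[0.4466, -0.0895, 0.09, 186.8] -> [0.   0.   0.36] turn z -0.0 rows 1.8
[0.4466, -0.0895, 0.056, 186.8] -> [0.    0.    0.136] turn z -0.0 rows 0.7
```

Request:
{"method": "jog_arm", "body": {
  "plan": [
    [-0.2, 0, 0, -0.18, 0, 0, 0],
    [-0.2, 0, 0, -0.36, 0, 0, 0],
    [-0.2, 0, 0, -0.462, 0, 0, 0],
    [-0.2, 0.12, -0.14, -0.462, 0, 0, -0.03],
    [-0.2, 0.24, -0.27, -0.462, 0, 0, -0.079]
  ]
}}

```text
time: 8.35
eef_pos: [0.5794, 0.0317, 0.1837]
ee_rot: [[-0.993, -0.119, 0.004], [-0.119, 0.993, -0.001], [-0.004, -0.001, -1.0]]
contact_force: [-0.0, -0.7, -1.6]
grip_width: 0.0417
grip_force: 31.0
```

Request:
{"method": "jog_arm", "body": {
  "plan": [
    [-0.2, 0.15, -0.11, 0, 0, 0, 0],
    [-0.2, 0.3, -0.22, 0, 0, 0, 0],
    [-0.2, 0.42, -0.33, 0, 0, 0, 0],
    [-0.2, 0.5, -0.38, 0, 0, 0, 0],
    [-0.2, 0.5, -0.38, 0, 0, 0, 0]
  ]
}}

```text
time: 8.85
eef_pos: [0.4628, -0.0778, 0.1825]
ee_rot: [[-0.994, -0.109, -0.001], [-0.109, 0.994, -0.0], [0.001, -0.0, -1.0]]
contact_force: [0.3, 0.0, -0.5]
grip_width: 0.0418
grip_force: 31.1
```

```bash
python3 g.py '[[0.4466,-0.0895,0.08,186.8],[0.4466,-0.0895,0.056,186.8]]'
```

```text
t 8.85 pos [ 0.4628 -0.0778  0.1825] yaw -173.8 tilt [ 0.0014 -0.0002] w 0.0418 gf 31.10733211040497 q [-0.32  0.24 -0.5   0.82 -0.   -0.43]
[0.4466, -0.0895, 0.08, 186.8] -> [ 0.069 -0.04   0.41 ] turn z -0.003 rows 2.1
[0.4466, -0.0895, 0.056, 186.8] -> [0.    0.    0.096] turn z -0.0 rows 0.5
```

Request:
{"method": "jog_arm", "body": {
  "plan": [
    [-0.2, 0.05, -0.03, 0.12, 0, 0, 0],
    [-0.2, 0.069, -0.04, 0.25, 0, 0, 0],
    [-0.2, 0.069, -0.04, 0.35, 0, 0, 0],
    [-0.2, 0.069, -0.04, 0.41, 0, 0, 0],
    [-0.2, 0.069, -0.04, 0.41, 0, 0, 0]
  ]
}}

```text
time: 9.35
eef_pos: [0.4483, -0.0874, 0.0781]
ee_rot: [[-0.994, -0.113, -0.003], [-0.113, 0.994, 0.001], [0.003, 0.002, -1.0]]
contact_force: [-0.8, 0.1, -0.2]
grip_width: 0.0416
grip_force: 31.0
```

Request:
{"method": "jog_arm", "body": {
  "plan": [
    [-0.2, 0, 0, 0, 0, 0, 0],
    [-0.2, 0, 0, 0, 0, 0, 0]
  ]
}}

```text
time: 9.55
eef_pos: [0.4505, -0.0883, 0.0808]
ee_rot: [[-0.994, -0.113, 0.002], [-0.113, 0.994, -0.001], [-0.002, -0.001, -1.0]]
contact_force: [-0.6, -0.4, -1.3]
grip_width: 0.0415
grip_force: 31.1
```

```bash
python3 g.py '[[0.4466,-0.0895,0.056,186.8]]'
```

```text
t 9.55 pos [ 0.4505 -0.0883  0.0808] yaw -173.5 tilt [-0.0019 -0.0009] w 0.0415 gf 31.050265431404114 q [-0.35  0.37 -0.65  0.55  0.   -0.47]
[0.4466, -0.0895, 0.056, 186.8] -> [ 0.016 -0.003  0.099] turn z -0.002 rows 0.5
```

Request:
{"method": "jog_arm", "body": {
  "plan": [
    [-0.2, 0.014, -0.003, 0.04, 0, 0, 0],
    [-0.2, 0.014, -0.003, 0.07, 0, 0, 0],
    [-0.2, 0.014, -0.003, 0.09, 0, 0, 0],
    [-0.2, 0.014, -0.003, 0.1, 0, 0, 0],
    [-0.2, 0.014, -0.003, 0.1, 0, 0, 0]
  ]
}}

```text
time: 10.05
eef_pos: [0.4457, -0.0892, 0.0565]
ee_rot: [[-0.994, -0.113, 0.0], [-0.113, 0.994, -0.0], [0.0, -0.0, -1.0]]
contact_force: [-8.9, 2.4, 28.2]
grip_width: 0.0416
grip_force: 35.3
```

Request:
{"method": "jog_arm", "body": {
  "plan": [
    [0.1, 0, 0, 0, 0, 0, 0],
    [0.5, 0, 0, 0, 0, 0, 0],
    [0.5, 0, 0, 0, 0, 0, 0],
    [0.5, 0, 0, -0.1, 0, 0, 0],
    [0.5, 0, 0, -0.3, 0, 0, 0]
  ]
}}

```text
time: 10.55
eef_pos: [0.4431, -0.0883, 0.1274]
ee_rot: [[-0.994, -0.113, -0.008], [-0.113, 0.994, 0.003], [0.007, 0.004, -1.0]]
contact_force: [-0.0, 0.3, -0.2]
grip_width: 0.0638
grip_force: 0.0
```

```bash
python3 g.py '[[0.4466,-0.0895,0.16,186.8],[0.6243,-0.2625,0.15,177],[0.6243,-0.2625,0.041,177]]'
```

```text
t 10.55 pos [ 0.4431 -0.0883  0.1274] yaw -173.5 tilt [0.0071 0.0037] w 0.0638 gf 0.0 q [-0.36  0.29 -0.61  0.68  0.   -0.47]
[0.4466, -0.0895, 0.16, 186.8] -> [-0.012 -0.006 -0.13 ] turn z -0.002 rows 0.7
[0.6243, -0.2625, 0.15, 177] -> [-0.624 -0.771  0.04 ] turn z 0.054 rows 5.0
[0.6243, -0.2625, 0.041, 177] -> [0.    0.    0.436] turn z -0.0 rows 2.2
```

Request:
{"method": "jog_arm", "body": {
  "plan": [
    [0.6, -0.02, 0, -0.13, 0, 0, 0],
    [0.6, -0.14, -0.16, -0.13, 0, 0, 0.02],
    [0.6, -0.26, -0.32, -0.13, 0, 0, 0.05],
    [0.6, -0.38, -0.48, -0.13, 0, 0, 0.052],
    [0.6, -0.5, -0.62, -0.1, 0, 0, 0.052]
  ]
}}

```text
time: 11.05
eef_pos: [0.5895, -0.2315, 0.1553]
ee_rot: [[-0.999, 0.051, 0.002], [0.051, 0.999, -0.001], [-0.002, -0.001, -1.0]]
contact_force: [0.6, 0.2, 1.1]
grip_width: 0.0685
grip_force: 0.0
```

Request:
{"method": "jog_arm", "body": {
  "plan": [
    [0.6, -0.1, -0.12, 0, 0, 0, 0],
    [0.6, -0.12, -0.15, 0, 0, 0, 0],
    [0.6, -0.12, -0.15, 0, 0, 0, 0],
    [0.6, -0.12, -0.15, 0, 0, 0, 0]
  ]
}}

```text
time: 11.45
eef_pos: [0.6147, -0.2671, 0.154]
ee_rot: [[-0.999, 0.05, -0.002], [0.05, 0.999, 0.001], [0.002, 0.001, -1.0]]
contact_force: [-0.9, -0.2, -0.1]
grip_width: 0.0688
grip_force: 0.0
```

Run:
```python
from h import *
from bench import ctrl
d=ctrl.get_image('top');pickle.dump(d,open('top2.pkl','wb'));cv2.imwrite('pics/t3.png',cv2.resize(d['frame'][80:340,100:500],None,fx=2,fy=2)[:,:,::-1])
HH=cv2.cvtColor(d['frame'],cv2.COLOR_RGB2HSV)
for c in('green','blue','yellow'):
  for a,ce,m in blobs(d,c): print(c,a,ce)
from g import seq
seq([[0.6243,-0.2625,0.041,177]])
```

```text
t 11.5 pos [ 0.6147 -0.2668  0.1544] yaw 177.2 tilt [0.0016 0.0011] w 0.0682 gf 0.0 q [-0.52  0.62  0.02  0.97  0.   -0.47]
[0.6243, -0.2625, 0.041, 177] -> [-0.038  0.019  0.454] turn z 0.001 rows 2.3
```

View pics/t3.png

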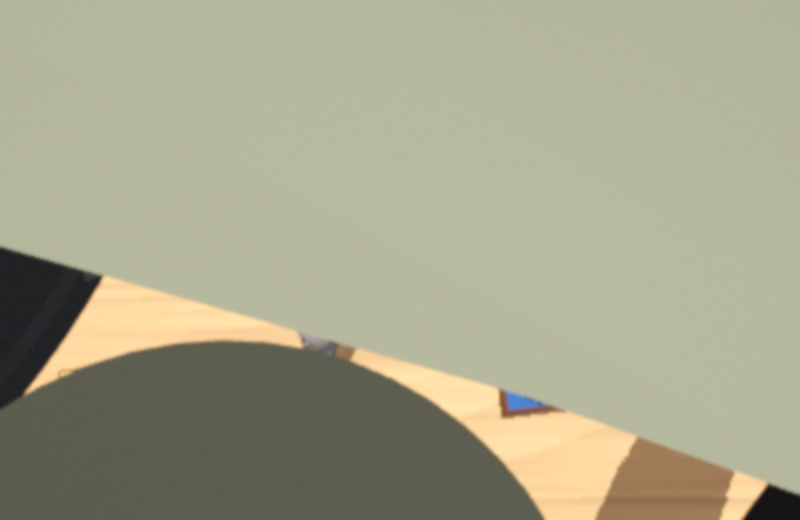

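Run:
```python
from h import *
d=pickle.load(open('scene.pkl','rb'))
for c in HUE:
  for a,ce,m in blobs(d,c,80):
    e=unproj(d,ce[None],.0525 if a<600 else .014)[0]
    y,x=np.nonzero(m);r=[]
    if a<600:
        r=fit(d,m,(-.015,.015,-.021,.021,.045,.059),[e[0],e[1],-.6 if c in('red','green') else -.1])
    print(c,a,ce,e.round(4),r)
```

```text
red 179 [311. 148.] [0.2345 0.2274 0.0525] (array([0.23555012, 0.23066952, 0.36906014]), np.float64(0.8059291792478727))
red 526 [367. 171.] [0.4015 0.2505 0.0525] (array([ 0.41041465,  0.25351812, -0.32661067]), np.float64(0.40521607931889214))
red 230 [302. 200.] [0.3555 0.0669 0.0525] (array([ 0.35456311,  0.0681563 , -2.09656331]), np.float64(0.8235159817351598))
red 190 [347. 218.] [0.473  0.0907 0.0525] (array([ 0.47197763,  0.09179071, -0.84289074]), np.float64(0.8609129814550642))
red 739 [507. 261.] [0.7935 0.2506 0.014 ] []
yellow 1090 [345. 317.] [ 0.6294 -0.0976  0.014 ] []
yellow 405 [282. 361.] [ 0.6257 -0.2682  0.0525] (array([ 0.6272641 , -0.2677173 ,  0.00234163]), np.float64(0.9026116670734684))
blue 196 [411. 255.] [0.6462 0.0949 0.0525] (array([0.64623281, 0.09520111, 0.0352118 ]), np.float64(0.7300335239597713))
blue 791 [281. 267.] [ 0.4405 -0.0899  0.014 ] []
green 622 [426. 213.] [0.576  0.2594 0.014 ] []
green 243 [200. 298.] [ 0.4043 -0.2765  0.0525] (array([ 0.40227678, -0.27671002, -0.47832966]), np.float64(0.7676262713325289))
```

Request:
{"method": "jog_arm", "body": {
  "plan": [
    [0.6, -0.044, 0.007, 0.15, 0, 0, -0.01],
    [0.6, -0.044, 0.007, 0.28, 0, 0, -0.01],
    [0.6, -0.044, 0.007, 0.38, 0, 0, -0.01],
    [0.6, -0.044, 0.007, 0.452, 0, 0, -0.01],
    [0.6, -0.044, 0.007, 0.452, 0, 0, -0.01]
  ]
}}

```text
time: 12.0
eef_pos: [0.6241, -0.2643, 0.0392]
ee_rot: [[-1.0, 0.018, -0.005], [0.018, 1.0, 0.003], [0.005, 0.003, -1.0]]
contact_force: [-0.2, 0.1, -0.6]
grip_width: 0.0684
grip_force: 0.0
```

Request:
{"method": "jog_arm", "body": {
  "plan": [
    [-0.2, 0, 0, 0, 0, 0, 0],
    [-0.2, 0, 0, 0, 0, 0, 0],
    [-0.2, 0, 0, 0, 0, 0, 0],
    [-0.2, 0, 0, 0, 0, 0, 0],
    [-0.2, 0, 0, -0.1, 0, 0, 0]
  ]
}}

```text
time: 12.5
eef_pos: [0.6247, -0.2658, 0.0644]
ee_rot: [[-1.0, 0.019, -0.005], [0.019, 1.0, 0.003], [0.005, 0.003, -1.0]]
contact_force: [-1.2, -0.7, -1.1]
grip_width: 0.0427
grip_force: 30.0
```

```bash
python3 g.py '[[0.626,-0.265,0.12,175.2],[0.633,-0.0978,0.12,175.2],[0.633,-0.0978,0.08,175.2]]'
```

```text
t 12.5 pos [ 0.6247 -0.2658  0.0644] yaw 178.9 tilt [0.0049 0.0025] w 0.0427 gf 30.031489999964833 q [-0.51  0.72 -0.04  0.82 -0.   -0.49]
[0.626, -0.265, 0.12, 175.2] -> [-0.004  0.004 -0.223] turn z 0.021 rows 1.1
[0.633, -0.0978, 0.12, 175.2] -> [0.028 0.669 0.   ] turn z -0.0 rows 3.3
[0.633, -0.0978, 0.08, 175.2] -> [0.   0.   0.16] turn z -0.0 rows 0.8
```

Request:
{"method": "jog_arm", "body": {
  "plan": [
    [-0.2, 0, 0, -0.12, 0, 0, 0],
    [-0.2, -0.005, 0.1, -0.22, 0, 0, 0.01],
    [-0.2, -0.01, 0.28, -0.22, 0, 0, 0.021],
    [-0.2, -0.015, 0.46, -0.22, 0, 0, 0.021],
    [-0.2, -0.02, 0.6, -0.22, 0, 0, 0.021]
  ]
}}

```text
time: 13.0
eef_pos: [0.6345, -0.115, 0.1224]
ee_rot: [[-0.996, 0.084, 0.001], [0.084, 0.996, 0.0], [-0.001, 0.0, -1.0]]
contact_force: [0.8, 0.3, -0.7]
grip_width: 0.0427
grip_force: 30.1
```

Request:
{"method": "jog_arm", "body": {
  "plan": [
    [-0.2, 0, 0.073, 0, 0, 0, 0],
    [-0.2, 0, 0.073, 0.06, 0, 0, 0],
    [-0.2, 0, 0.073, 0.14, 0, 0, 0],
    [-0.2, 0, 0.073, 0.14, 0, 0, 0],
    [-0.2, 0, 0.073, 0.14, 0, 0, 0]
  ]
}}

```text
time: 13.5
eef_pos: [0.6359, -0.0994, 0.0867]
ee_rot: [[-0.996, 0.085, -0.001], [0.085, 0.996, 0.0], [0.001, -0.0, -1.0]]
contact_force: [0.9, 0.5, -1.2]
grip_width: 0.0426
grip_force: 30.1
```

```bash
python3 g.py '[[0.633,-0.0978,0.056,175.2]]'
```

```text
t 13.5 pos [ 0.6359 -0.0994  0.0867] yaw 175.1 tilt [ 0.001  -0.0001] w 0.0426 gf 30.084505565464497 q [-0.27  0.64 -0.14  0.8  -0.   -0.18]
[0.633, -0.0978, 0.056, 175.2] -> [0.012 0.005 0.123] turn z -0.001 rows 0.6
```

Request:
{"method": "jog_arm", "body": {
  "plan": [
    [-0.2, 0.012, 0.005, 0.05, 0, 0, 0],
    [-0.2, 0.012, 0.005, 0.09, 0, 0, 0],
    [-0.2, 0.012, 0.005, 0.11, 0, 0, 0],
    [-0.2, 0.012, 0.005, 0.122, 0, 0, 0],
    [-0.2, 0.012, 0.005, 0.122, 0, 0, 0]
  ]
}}

```text
time: 14.0
eef_pos: [0.6328, -0.0974, 0.0575]
ee_rot: [[-0.996, 0.085, -0.001], [0.085, 0.996, -0.0], [0.001, -0.0, -1.0]]
contact_force: [-6.2, 1.1, 10.8]
grip_width: 0.0424
grip_force: 29.2
```

```bash
python3 g.py '[[0.633,-0.0978,0.056,175.2]]'
python3 - <<'E'
from h import *
from bench import ctrl
d=ctrl.get_image('scene');cv2.imwrite('pics/s3.png',cv2.resize(d['frame'][150:380,230:480],None,fx=2.6,fy=2.6)[:,:,::-1])
E
```

```text
t 14.0 pos [ 0.6328 -0.0974  0.0575] yaw 175.1 tilt [ 0.0007 -0.0002] w 0.0424 gf 29.171596399974078 q [-0.27  0.67 -0.17  0.73 -0.   -0.18]
[0.633, -0.0978, 0.056, 175.2] -> [-0.001 -0.001  0.006] turn z -0.0 rows 0.0
```

View pics/s3.png

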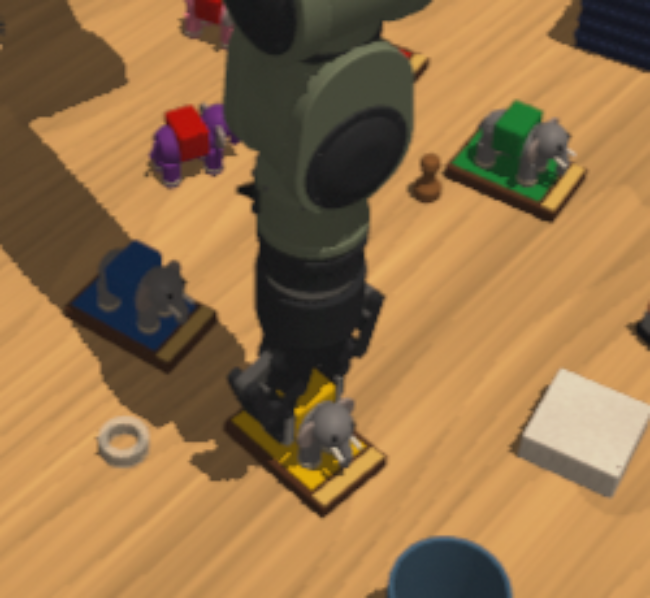

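Request:
{"method": "jog_arm", "body": {
  "plan": [
    [0.1, 0, 0, 0.006, 0, 0, 0],
    [0.5, 0, 0, 0, 0, 0, 0],
    [0.5, 0, 0, 0, 0, 0, 0],
    [0.5, 0, 0, -0.1, 0, 0, 0],
    [0.5, 0, 0, -0.3, 0, 0, 0]
  ]
}}

```text
time: 14.55
eef_pos: [0.6301, -0.0966, 0.1275]
ee_rot: [[-0.996, 0.085, -0.009], [0.085, 0.996, 0.002], [0.009, 0.002, -1.0]]
contact_force: [1.6, -0.5, -0.5]
grip_width: 0.0639
grip_force: 0.0
```

```bash
python3 g.py '[[0.633,-0.0978,0.17,175.2],[0.4725,0.0905,0.16,141],[0.4725,0.0905,0.041,141]]'
```

```text
t 14.55 pos [ 0.6301 -0.0966  0.1275] yaw 175.1 tilt [0.0089 0.0017] w 0.0639 gf 0.0 q [-0.27  0.59 -0.11  0.88  0.   -0.18]
[0.633, -0.0978, 0.17, 175.2] -> [-0.01  -0.003 -0.17 ] turn z -0.0 rows 0.9
[0.4725, 0.0905, 0.16, 141] -> [0.703 0.697 0.04 ] turn z 0.19 rows 5.0
[0.4725, 0.0905, 0.041, 141] -> [0.    0.    0.476] turn z -0.0 rows 2.4
```

Request:
{"method": "jog_arm", "body": {
  "plan": [
    [0.6, -0.01, 0, -0.17, 0, 0, 0],
    [0.6, 0.13, 0.13, -0.17, 0, 0, 0.04],
    [0.6, 0.26, 0.26, -0.17, 0, 0, 0.087],
    [0.6, 0.39, 0.39, -0.17, 0, 0, 0.134],
    [0.6, 0.52, 0.52, -0.15, 0, 0, 0.18]
  ]
}}

```text
time: 15.05
eef_pos: [0.5142, 0.0442, 0.1693]
ee_rot: [[-0.792, 0.611, 0.002], [0.611, 0.792, 0.0], [-0.001, 0.001, -1.0]]
contact_force: [-0.0, 0.9, 1.1]
grip_width: 0.0685
grip_force: 0.0
```

```bash
python3 g.py '[[0.4725,0.0905,0.16,141]]'
```

```text
t 15.05 pos [0.5142 0.0442 0.1693] yaw 142.4 tilt [-0.0013  0.0013] w 0.0685 gf 0.0 q [-0.06  0.34 -0.41  0.82  0.    0.6 ]
[0.4725, 0.0905, 0.16, 141] -> [0.245 0.045 0.037] turn z 0.008 rows 1.3
```

Request:
{"method": "jog_arm", "body": {
  "plan": [
    [0.6, 0.15, 0.03, 0.03, 0, 0, 0.008],
    [0.6, 0.24, 0.044, 0.03, 0, 0, 0.008],
    [0.6, 0.24, 0.044, 0.03, 0, 0, 0.008],
    [0.6, 0.24, 0.044, 0.03, 0, 0, 0.008]
  ]
}}

```text
time: 15.45
eef_pos: [0.4743, 0.0883, 0.1616]
ee_rot: [[-0.781, 0.625, 0.001], [0.625, 0.781, -0.0], [-0.001, 0.001, -1.0]]
contact_force: [0.2, 0.2, 0.8]
grip_width: 0.0681
grip_force: 0.0
```

```bash
python3 g.py '[[0.4725,0.0905,0.041,141]]'
```

```text
t 15.45 pos [0.4743 0.0883 0.1616] yaw 141.4 tilt [-0.0013  0.0006] w 0.0681 gf 0.0 q [ 0.03  0.29 -0.5   0.78 -0.    0.71]
[0.4725, 0.0905, 0.041, 141] -> [0.012 0.002 0.482] turn z 0.002 rows 2.4
```

Request:
{"method": "jog_arm", "body": {
  "plan": [
    [0.6, 0.012, 0.002, 0.15, 0, 0, 0],
    [0.6, 0.012, 0.002, 0.3, 0, 0, 0],
    [0.6, 0.012, 0.002, 0.41, 0, 0, 0],
    [0.6, 0.012, 0.002, 0.48, 0, 0, 0],
    [0.6, 0.012, 0.002, 0.48, 0, 0, 0]
  ]
}}

```text
time: 15.95
eef_pos: [0.4711, 0.0894, 0.039]
ee_rot: [[-0.779, 0.627, -0.004], [0.627, 0.779, -0.0], [0.003, -0.003, -1.0]]
contact_force: [0.7, -0.3, -0.6]
grip_width: 0.0681
grip_force: 0.0
```

Request:
{"method": "jog_arm", "body": {
  "plan": [
    [-0.2, 0, 0, 0, 0, 0, 0],
    [-0.2, 0, 0, 0, 0, 0, 0],
    [-0.2, 0, 0, 0, 0, 0, 0],
    [-0.2, 0, 0, 0, 0, 0, 0],
    [-0.2, 0, 0, -0.1, 0, 0, 0]
  ]
}}

```text
time: 16.45
eef_pos: [0.4698, 0.0904, 0.0649]
ee_rot: [[-0.78, 0.625, -0.004], [0.625, 0.78, -0.0], [0.003, -0.003, -1.0]]
contact_force: [-0.6, 0.8, -1.4]
grip_width: 0.0419
grip_force: 30.8
```

```bash
python3 g.py '[[0.4725,0.0905,0.16,141],[0.4725,0.0905,0.16,188.2],[0.38,0.2905,0.16,188.2],[0.38,0.2905,0.08,188.2]]'
```

```text
t 16.45 pos [0.4698 0.0904 0.0649] yaw 141.3 tilt [ 0.0032 -0.0027] w 0.0419 gf 30.808319449424744 q [ 0.04  0.42 -0.61  0.54  0.    0.71]
[0.4725, 0.0905, 0.16, 141] -> [-0.007  0.006 -0.38 ] turn z 0.002 rows 1.9
[0.4725, 0.0905, 0.16, 188.2] -> [0. 0. 0.] turn z -0.262 rows 5.5
[0.38, 0.2905, 0.16, 188.2] -> [0.252 0.845 0.   ] turn z -0.0 rows 4.4
[0.38, 0.2905, 0.08, 188.2] -> [0.   0.   0.32] turn z -0.0 rows 1.6
```

Request:
{"method": "jog_arm", "body": {
  "plan": [
    [-0.2, 0, 0, -0.18, 0, 0, -0.02],
    [-0.2, 0, 0, -0.38, 0, 0, -0.067],
    [-0.2, 0, 0, -0.38, 0, 0, -0.114],
    [-0.2, 0, 0, -0.38, 0, 0, -0.16],
    [-0.2, 0, 0, -0.38, 0, 0, -0.207]
  ]
}}

```text
time: 16.95
eef_pos: [0.4718, 0.0907, 0.1622]
ee_rot: [[-1.0, 0.019, 0.002], [0.019, 1.0, 0.0], [-0.002, 0.0, -1.0]]
contact_force: [-0.7, -0.4, -0.8]
grip_width: 0.0417
grip_force: 30.9
```

Request:
{"method": "jog_arm", "body": {
  "plan": [
    [-0.2, 0, 0, 0, 0, 0, -0.04],
    [-0.2, 0, 0, 0, 0, 0, -0.053],
    [-0.2, 0, 0, 0, 0, 0, -0.053]
  ]
}}

```text
time: 17.25
eef_pos: [0.4715, 0.0906, 0.1615]
ee_rot: [[-0.99, -0.141, 0.0], [-0.141, 0.99, 0.0], [-0.0, 0.0, -1.0]]
contact_force: [0.0, -0.0, -1.3]
grip_width: 0.0421
grip_force: 30.9
```

```bash
python3 g.py '[[0.38,0.2905,0.16,188.2],[0.38,0.2905,0.08,188.2]]'
```

```text
t 17.25 pos [0.4715 0.0906 0.1615] yaw -171.9 tilt [-0.0003  0.    ] w 0.0421 gf 30.85581064224243 q [ 0.04  0.29 -0.51  0.78  0.   -0.11]
[0.38, 0.2905, 0.16, 188.2] -> [0.25  0.843 0.006] turn z -0.001 rows 4.4
[0.38, 0.2905, 0.08, 188.2] -> [0.   0.   0.32] turn z -0.0 rows 1.6
```

Request:
{"method": "jog_arm", "body": {
  "plan": [
    [-0.2, 0.04, 0.14, 0, 0, 0, 0],
    [-0.2, 0.09, 0.32, 0, 0, 0, 0],
    [-0.2, 0.15, 0.5, 0, 0, 0, 0],
    [-0.2, 0.2, 0.68, 0, 0, 0, 0],
    [-0.2, 0.25, 0.843, 0, 0, 0, 0]
  ]
}}

```text
time: 17.75
eef_pos: [0.379, 0.2921, 0.1616]
ee_rot: [[-0.99, -0.14, 0.001], [-0.14, 0.99, 0.001], [-0.001, 0.0, -1.0]]
contact_force: [0.5, 0.3, -0.9]
grip_width: 0.0418
grip_force: 31.1
```

Request:
{"method": "jog_arm", "body": {
  "plan": [
    [-0.2, 0, 0, 0, 0, 0, 0],
    [-0.2, 0, 0, 0.1, 0, 0, 0],
    [-0.2, 0, 0, 0.22, 0, 0, 0],
    [-0.2, 0, 0, 0.3, 0, 0, 0],
    [-0.2, 0, 0, 0.3, 0, 0, 0]
  ]
}}

```text
time: 18.25
eef_pos: [0.3783, 0.2887, 0.0841]
ee_rot: [[-0.99, -0.14, -0.004], [-0.14, 0.99, -0.003], [0.005, -0.002, -1.0]]
contact_force: [-0.7, -0.3, -1.0]
grip_width: 0.0413
grip_force: 31.3
```

Request:
{"method": "jog_arm", "body": {
  "plan": [
    [-0.2, 0, 0, 0, 0, 0, 0],
    [-0.2, 0, 0, 0, 0, 0, 0]
  ]
}}

```text
time: 18.45
eef_pos: [0.3812, 0.2905, 0.0874]
ee_rot: [[-0.99, -0.14, 0.002], [-0.14, 0.99, 0.001], [-0.002, 0.001, -1.0]]
contact_force: [-0.9, 0.7, -1.7]
grip_width: 0.0415
grip_force: 31.3
```

```bash
python3 g.py '[[0.38,0.2905,0.0565,188.2]]'
```

```text
t 18.45 pos [0.3812 0.2905 0.0874] yaw -171.9 tilt [-0.0019  0.0006] w 0.0415 gf 31.26222789287567 q [ 0.5   0.39 -0.6   0.59 -0.    0.36]
[0.38, 0.2905, 0.0565, 188.2] -> [0.005 0.    0.124] turn z -0.001 rows 0.6
```

Request:
{"method": "jog_arm", "body": {
  "plan": [
    [-0.2, 0.003, 0, 0.05, 0, 0, 0],
    [-0.2, 0.003, 0, 0.09, 0, 0, 0],
    [-0.2, 0.003, 0, 0.112, 0, 0, 0],
    [-0.2, 0.003, 0, 0.124, 0, 0, 0],
    [-0.2, 0.003, 0, 0.124, 0, 0, 0]
  ]
}}

```text
time: 18.95
eef_pos: [0.3793, 0.2902, 0.0562]
ee_rot: [[-0.99, -0.141, 0.0], [-0.141, 0.99, -0.0], [-0.0, -0.0, -1.0]]
contact_force: [-3.4, -1.8, 8.8]
grip_width: 0.0417
grip_force: 31.9
```

Request:
{"method": "jog_arm", "body": {
  "plan": [
    [0.1, 0, 0, 0, 0, 0, 0],
    [0.5, 0, 0, 0, 0, 0, 0],
    [0.5, 0, 0, 0, 0, 0, 0],
    [0.5, 0, 0, -0.1, 0, 0, 0],
    [0.5, 0, 0, -0.3, 0, 0, 0]
  ]
}}

```text
time: 19.45
eef_pos: [0.3768, 0.2888, 0.1281]
ee_rot: [[-0.99, -0.141, -0.007], [-0.141, 0.99, -0.004], [0.007, -0.003, -1.0]]
contact_force: [1.1, 0.2, -0.7]
grip_width: 0.0634
grip_force: 0.0
```

```bash
python3 g.py '[[0.38,0.29,0.30,188],[0.27,0.46,0.30,188]]'
```

```text
t 19.45 pos [0.3768 0.2888 0.1281] yaw -171.9 tilt [ 0.0073 -0.0027] w 0.0634 gf 0.0 q [ 0.5   0.33 -0.55  0.7   0.    0.36]
[0.38, 0.29, 0.3, 188] -> [-0.008  0.001 -0.688] turn z 0.0 rows 3.4
[0.27, 0.46, 0.3, 188] -> [0.341 0.735 0.   ] turn z -0.0 rows 4.0
```

Request:
{"method": "jog_arm", "body": {
  "plan": [
    [0.6, 0, 0, -0.18, 0, 0, 0],
    [0.6, 0, 0, -0.38, 0, 0, 0],
    [0.6, 0.05, 0.15, -0.55, 0, 0, 0],
    [0.6, 0.13, 0.32, -0.55, 0, 0, 0],
    [0.6, 0.22, 0.5, -0.55, 0, 0, 0]
  ]
}}

```text
time: 19.95
eef_pos: [0.3097, 0.4056, 0.2701]
ee_rot: [[-0.99, -0.139, 0.004], [-0.139, 0.99, 0.004], [-0.004, 0.003, -1.0]]
contact_force: [0.6, 0.3, -1.0]
grip_width: 0.0679
grip_force: 0.0
```

Request:
{"method": "jog_arm", "body": {
  "plan": [
    [0.6, 0.1, 0.16, 0, 0, 0, 0],
    [0.6, 0.2, 0.32, 0, 0, 0, 0],
    [0.6, 0.3, 0.5, 0, 0, 0, 0],
    [0.6, 0.3, 0.5, 0, 0, 0, 0],
    [0.6, 0.3, 0.5, 0, 0, 0, 0]
  ]
}}

```text
time: 20.45
eef_pos: [0.2162, 0.5173, 0.2671]
ee_rot: [[-0.99, -0.144, -0.0], [-0.144, 0.99, -0.001], [0.0, -0.001, -1.0]]
contact_force: [-0.2, -0.7, 0.1]
grip_width: 0.0684
grip_force: 0.0
```

Run:
```python
from h import *
from bench import ctrl
st=dict(red=(.380,.2903,.143),yellow=(.633,-.0978,-.084),blue=(.4466,-.0895,.119),green=(.581,.2595,.127))
for n in('top','scene'):
    d=ctrl.get_image(n);cv2.imwrite(f'pics/f_{n}.png',d['frame'][:,:,::-1])
    if n=='top':
        T=d
# expected saddle-top outline (red dots) drawn for each stand
f=T['frame'].copy()
for c,(x,y,a) in st.items():
    P=np.array([[i,j,.073] for i,j in((-.015,-.021),(.015,-.021),(.015,.021),(-.015,.021))]);R=np.array([[np.cos(a),np.sin(a),0],[-np.sin(a),np.cos(a),0],[0,0,1]])
    P=P@R+[x,y,0];q=proj(T,P)
    cv2.polylines(f,[np.int32(q*16)],True,(255,255,255),1,shift=4)
cv2.imwrite('pics/f_ov.png',cv2.resize(f[80:350,100:500],None,fx=2,fy=2,interpolation=cv2.INTER_CUBIC)[:,:,::-1])
```

```text
(no output)
```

View pics/f_ov.png

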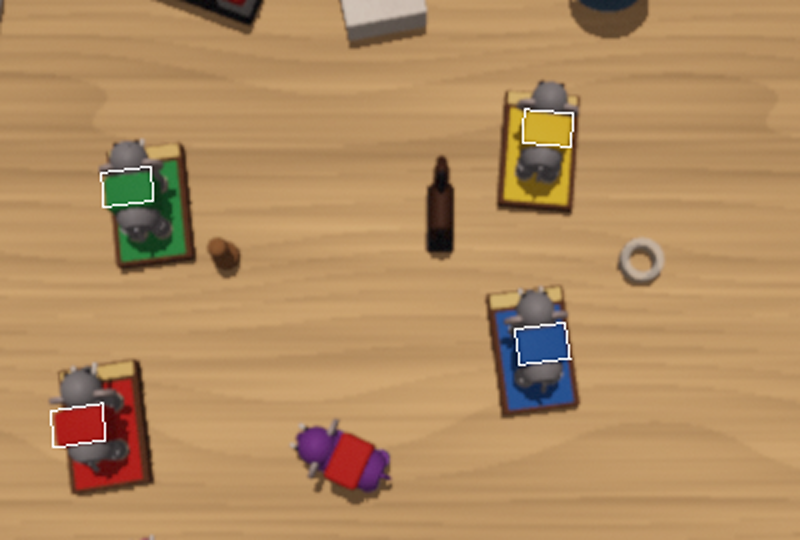

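View pics/f_scene.png

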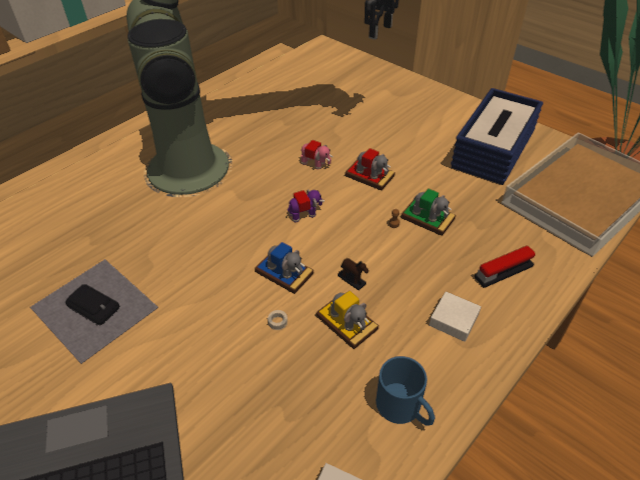

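```bash
python3 -c "
from bench import ctrl
print(ctrl.hand_in())"
```

```text
the job is handed in; nothing more can be done
None
```

All four elephants stand on their matching stands, heads to the brass strip, with the saddles within about a pixel of their target outlines in the last top image. The horse was never touched, and the job was handed in at about 20.5 s without a verdict coming back.

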